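# Load a brake pad under the spring clip of a filing jig

### The arm

A 7-joint arm with a two-finger parallel gripper is mounted at the origin on the work surface. World frame = base frame: x ahead of the robot, y to its left, z up, the work surface at z = 0. Lengths are in m, angles in rad, forces in N, time in s.
With the tool pointing down it reaches from about 0.425 to 0.95 m from the base axis. Payload 4.7 kg.
Tool frame: the origin (TCP) lies midway between the tips of the shut fingers; the grasp point (between the pads) lies robot.tcp_to_grasp behind it (robot.tcp_to_grasp is the distance from the TCP to the grasp point, in m); x points along the fingers, z is the direction in which the jaws open and shut, and the axes are right-handed (so a half turn about x gives the same grasp; the last joint's range is limited). The gripper opens to 87 mm and grips with 3 to 60 N. Pads are 19 mm wide; open, the fingers measure 117 mm over their backs; the gripper's body (75 mm by 190 mm) begins 51 mm behind the grasp point.
Start: joints at [1.259, 0.469, -0.049, 1.532, 0.024, 1.141, -0.082], TCP at [0.188, -0.648, 0.198] pointing down, gripper open.
Joint ranges: [-2.59, 2.59], [-0.33, 1.99], [-1.39, 1.29], [0.1, 2.45], [-1.04, 4.18], [0.21, 1.99], [-2.66, 2.66]. Speed limits (rad/s): [2.57, 2.57, 3.14, 3.14, 3.14, 3.14, 3.14].

### API

Orientations are given as a rotation vector (axis times angle).
In Python, from bench import robot gives the robot as it stands.
- The arm moves only by the tool arm_command, never from a script. Its argument "plan" is a list of rows, each a list of 7 numbers: the shift along the tool's x, y, z normalised to -1 to 1, where 1 is 150 mm, then the turn, a rotation vector about the tool's x, y, z normalised to -1 to 1, where 1 is 0.1 rad, then the opening, from 0 (shut) to 1 (fully open). In form: [[tx, ty, tz, wx, wy, wz, gripper], ...]. A call has 1 to 12 rows; each row shifts and turns the pose as measured when the row begins, along the tool's axes as they then stand; what a row does not reach is not made up. A row lasts 1/8 s, in which the tool goes at most 62.5 mm and 10.7 degrees, less where a joint would pass 70% of its speed; a pose out of reach is approached as far as the arm can. A call with a number of a shift or a turn outside -1 to 1 is refused whole. A call with a gripper value outside its range is refused whole. The fingers move at their own pace and stop on an object; the grip force is fixed at half the most. Time passes only in rows, so rows that do not move let the fingers close. It gives the time, the measured TCP pose, the force and the opening at its end, in the units of the state.
- robot.observe(): the state, without advancing time (a new reading comes with each control period).
- robot.read_camera(name): name is "scene" or "side" or "wrist"; returns (picture, depth): 480x640x3 uint8, blue, green, red; 480x640 float32, m along the optical axis (not along the pixel's ray), 0 where there is no reading.
- robot.camera_params(name): a dict with "K" (3x3 intrinsics, pixels), "k1" (the pictures are not rectified: a ray, as slopes to the right and down, at radius r is drawn at 1 + k1 r^2 times it, then the intrinsics apply), "extrinsics" (4x4, takes a point from world to camera coordinates). Camera axes: x right, y down, z forward; pixel columns grow to the right and rows downward; lengths in m; the calibration is good to about 2 mm. A picture is of the moment at which its call begins: read the wrist's pose just before it. camera_params takes no time and is no camera call; for the wrist camera it gives the pose at the moment of the call.
- robot.job_done(): hands the job in, once; it reports no verdict.
The state is a dict: "clock": time; "q": joint angles; "joint_velocities": joint speeds; "joint_torque": joint torques, N m; "position": TCP position; "ee_rot": TCP orientation; "force": force on the tool from outside, world axes, zero at the start; "ft_torque": the same for the moment, N m; "opening": finger opening in m.
Only numpy, scipy, OpenCV 4.12 (cv2) and the standard library are available. Lean on these libraries where they do the work, as an engineer would, in place of code of your own. Each camera call takes 0.05 s, during which the arm holds its last target.

### The job

The brake pad lying in the channel of the filing jig has to be clamped for filing. Press the jig's spring clip down by its thumb bar with one fingertip and keep it down while the other fingertip pushes the pad, ear first, under the clip's nose until it is fully home against the end stop; then let go so that the clip clamps the pad. Do not lift the pad, and do not shift the things lying around the jig.

Things in the scene. Friction and masses are not known exactly. Their poses are not given: they have to be found in the camera images.
- jig: Filing jig fixed to the bench: grey base 152x116x8 mm with a raised steel bed, 66 mm wide, its top 22 mm above the bench. Origin on the bench under the channel's middle; +x is the way the pad is pushed in, +y the clip's side, z up. Two rails 6 mm high make a channel 39 mm wide on y=0 from x=-12 mm on; behind (x=-81 to -12) the bed is open. Clip hinge along x at y=31, 28 mm up, brackets 33 high.
- clip (a joint): Dark steel spring clip's angle (rad), grows as the thumb bar is pressed and the nose rises. 0 at rest, nose 1 mm above the bed; about 0.14 clamping the pad's 5 mm ear; the ear passes under above 0.17; nose 9 mm above the bed at 0.27, 13 mm at 0.44; 0.6 pressed right down. The spring always closes it; at the bar it takes about 3 N to start, 7 N at 0.5.
- thumb_bar (a point): Middle of the top of the clip's thumb bar, a steel plate 56 mm long (jig x=-66 to -10 mm) and 18 mm wide beside the channel, at jig x=-38, y=57 mm. At rest 38 mm above the bench, sloping up outwards 0.4 rad; pressed to 0.4 it is level, 27 mm above the bench (5 mm above the bed); at 0.5 about 25 mm. Press it anywhere along its length; a fingertip may slide along it.
- nose (a point): Underside of the clip's nose, a rounded steel lip over jig x=38.5 to 51.5 mm, at the end of a 12 mm wide strip that reaches from the hinge across to the middle of the channel. It swings up when the thumb bar is pressed.
- stop (a point): Foot of the end stop's face in the middle of the channel, on the bed (jig x=52 mm, 22 mm above the bench). The stop is a bar across the channel, 40 mm wide and 8 mm high.
- pad: Brake pad to load, flat on the bed in the channel, short of the nose. Steel plate 48x36x5 mm with an ear 20 wide, 14 long, 5 thick at its +x end; dark friction block 5 mm thick on the plate, not on the ear: 62 mm long, 10 mm high overall. Origin mid-length on the underside, +x to the ear, rear edge at x=-31 mm; fully home the origin is at jig x=21 mm. 1.5 mm play to each rail; about 0.09 kg.
- other_pad: The second brake pad, same shape, lying flat on the bench beside the jig: not used. Origin and axes as for the pad.
- file: Flat file 260 mm long with a wooden handle, lying on the bench; not used. Origin between blade and handle, on the bench.
- grease_tin: Small round tin, 47 mm wide and 39 mm high, standing on the bench; not used. Origin under its centre.
- pedal: Bicycle pedal 90 x 82 x 20 mm, its spindle standing 18 mm out at one end, lying on the bench; not used. Origin under its centre.
- wire_brush: Wire brush about 210 mm long and 28 mm high with a wooden handle, lying bristles up; not used. Origin on the bench near the middle of its length.
- tyre_lever: Grey plastic tyre lever 118 x 16 x 5 mm lying on the bench; not used. Origin under its centre.
Mind the look-alikes: they are no part of the job. Leave any turquoise look-alike of the jig alone. What is shaped like the pad but orange is not meant.

How it is judged:
By the outcome, as a careful person would: the job done as asked, in the order asked, and still so for the second after the job is handed in, with the robot touching nothing.
It also fails if it takes over 35 s, if anything falls off the work surface, if the arm or the gripper's body presses on something with over 40 N, if the wrist force passes 120 N, or if a joint passes its speed limit or range.

## Working session

There is one attempt and no reset: what is moved stays moved. The work goes in short steps, Python scripts to look and compute and a tool call to move; the robot and the scene stay as the last step left them, time stands still between calls to the robot, and variables do not carry over. Pictures are saved under pics/ and viewed, and the job is handed in when it is done.

Besides the shell and the picture viewer there is one more tool, called after "Emit:" as name(argument=value, ...) on one line, values as JSON. arm_command: Moves the arm, as the interface text tells. Scaled input: -1 to 1 covers 150 mm each way for a shift and 0.1 rad each way for a turn. Its arguments: {"type":"object","properties":{"plan":{"type":"array","items":{"type":"array","items":{"type":"number"}}}},"required":["plan"]}

```bash
mkdir -p pics; ls; python3 - <<'E'
from bench import robot
import cv2,numpy as np
np.set_printoptions(precision=4,suppress=True)
s=robot.observe(); print(s)
print(robot.tcp_to_grasp)
for n in ["scene","side","wrist"]:
    p=robot.camera_params(n); print(n,p)
    im,d=robot.read_camera(n); cv2.imwrite(f"pics/{n}0.png",im); np.save(f"{n}0.npy",d)
E
```

```text
pics
{'clock': 0.0, 'q': array([ 1.2591,  0.4694, -0.0486,  1.5337,  0.0241,  1.141 , -0.0823]), 'joint_velocities': array([-0.0017,  0.0004,  0.0003, -0.0009,  0.001 , -0.0013,  0.0001]), 'joint_torque': array([  0.0007, -50.7974,  -0.0802, -23.6152,  -0.0612,   0.0381,
         0.0002]), 'position': array([ 0.1882, -0.6476,  0.1967]), 'ee_rot': array([ 0.9995,  1.3314, -0.9977]), 'force': array([-0.3612,  0.6551,  0.0523]), 'ft_torque': array([-0.0595,  0.0051, -0.0366]), 'opening': 0.08699264492630497}
0.0187
scene {'K': array([[456.9459,   0.    , 317.2319],
       [  0.    , 456.9459, 234.5803],
       [  0.    ,   0.    ,   1.    ]]), 'k1': -0.10560073096380206, 'extrinsics': array([[-0.4239,  0.9056, -0.0121,  0.1751],
       [ 0.6039,  0.2726, -0.749 , -0.3158],
       [-0.675 , -0.3248, -0.6624,  1.1335],
       [ 0.    ,  0.    ,  0.    ,  1.    ]])}
side {'K': array([[586.3415,   0.    , 321.2981],
       [  0.    , 586.3415, 234.1965],
       [  0.    ,   0.    ,   1.    ]]), 'k1': -0.16938190553145455, 'extrinsics': array([[ 0.9931, -0.1162, -0.0119, -0.5488],
       [-0.0845, -0.6444, -0.76  ,  0.128 ],
       [ 0.0807,  0.7558, -0.6498,  0.9035],
       [ 0.    ,  0.    ,  0.    ,  1.    ]])}
wrist {'K': array([[408.0035,   0.    , 319.1117],
       [  0.    , 408.0035, 244.9621],
       [  0.    ,   0.    ,   1.    ]]), 'k1': -0.08573572051718367, 'extrinsics': array([[ 0.279 , -0.9603, -0.0016, -0.6739],
       [-0.9145, -0.2662,  0.3047, -0.0373],
       [-0.2931, -0.0836, -0.9524,  0.3926],
       [ 0.    ,  0.    ,  0.    ,  1.    ]])}
```

View pics/scene0.png

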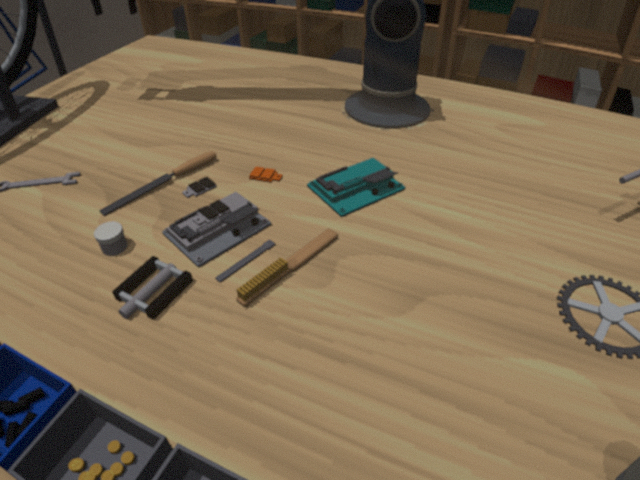

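View pics/side0.png

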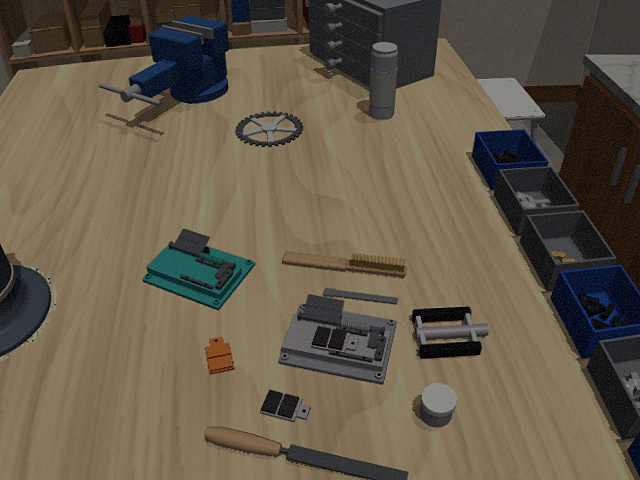

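View pics/wrist0.png

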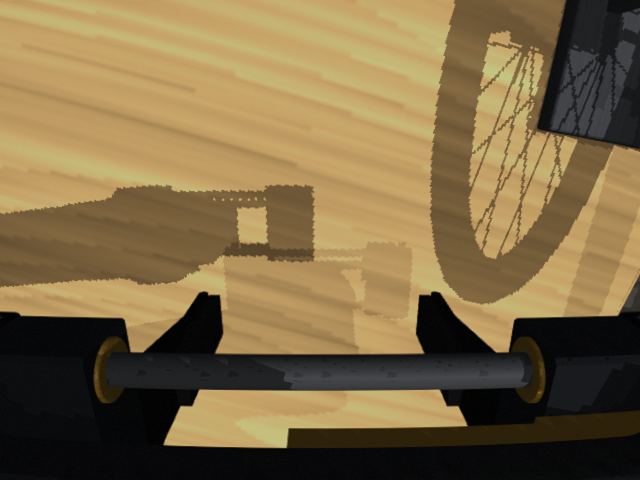

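```bash
cat > h.py <<'E'
import numpy as np, cv2
np.set_printoptions(precision=4,suppress=True)
def ray(p,uv):
    K=p["K"]; D=np.array([p["k1"],0,0,0.]); 
    x=cv2.undistortPoints(np.array(uv,float).reshape(-1,1,2),K,D).reshape(-1,2)
    E=p["extrinsics"]; R=E[:3,:3]; c=-R.T@E[:3,3]
    d=np.c_[x,np.ones(len(x))]@R
    return c,d
def onplane(p,uv,z):
    c,d=ray(p,uv); return c+d*((z-c[2])/d[:,2])[:,None]
def proj(p,X):
    E=p["extrinsics"]; X=np.atleast_2d(X).astype(float)
    return cv2.projectPoints(X,cv2.Rodrigues(E[:3,:3])[0],E[:3,3],p["K"],np.array([p["k1"],0,0,0.]))[0].reshape(-1,2)
def tri(p1,uv1,p2,uv2):
    c1,d1=ray(p1,[uv1]); c2,d2=ray(p2,[uv2]); d1=d1[0];d2=d2[0]
    A=np.c_[d1,-d2]; t=np.linalg.lstsq(A,c2-c1,rcond=None)[0]
    a=c1+t[0]*d1;b=c2+t[1]*d2
    return (a+b)/2,np.linalg.norm(a-b)
E
python3 - <<'E'
import cv2
a=cv2.imread('pics/side0.png')[285:390,270:405]; cv2.imwrite('pics/sc.png',cv2.resize(a,None,fx=5.9,fy=5.7,interpolation=cv2.INTER_CUBIC))
a=cv2.imread('pics/scene0.png')[185:270,155:280]; cv2.imwrite('pics/scc.png',cv2.resize(a,None,fx=6,fy=6,interpolation=cv2.INTER_CUBIC))
E
```

```text
(no output)
```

View pics/sc.png

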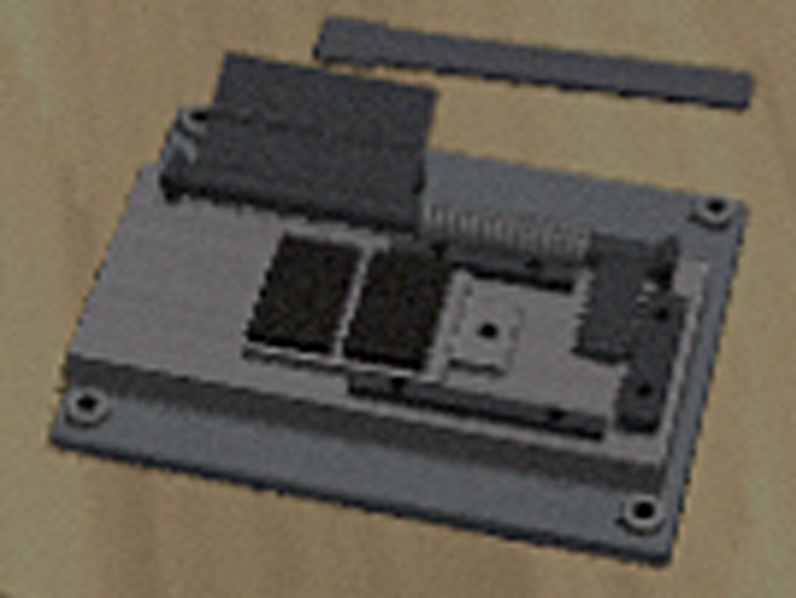

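View pics/scc.png

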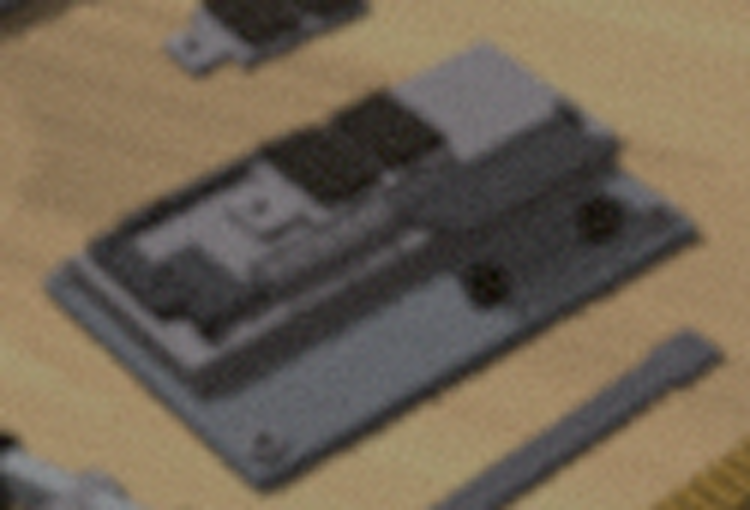

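```bash
python3 - <<'E'
from bench import robot
from h import *
p=robot.camera_params("side"); q=robot.camera_params("scene")
S=lambda l:[(u/5.9+270-.4,v/5.7+285-.4) for u,v in l]
C=lambda l:[(u/6+155-.4,v/6+185-.4) for u,v in l]
print("base",onplane(p,S([(50,432),(668,550),(748,205)]),.008))
print("base scene",onplane(q,C([(265,485),(47,283),(700,232)]),.008))
print("bed side NL NR FR FL",onplane(p,S([(65,355),(660,466),(708,262),(145,165)]),.022))
print("bed scene: FR(200,375) ,NR(75,265)?, NL(485,42)",onplane(q,C([(200,375),(485,42)]),.022))
print("thumb",[tri(p,S([a])[0],q,C([b])[0]) for a,b in [((228,55),(620,140)),((437,93),(440,235))]])
print("thumb edge",onplane(p,S([(228,55),(437,93)]),.0415),onplane(q,C([(620,140),]),.0415))
print("pad rear/plate corners near: ",onplane(p,S([(245,352),(345,238)]),.027))
print("pad block corners z=.032 RN,RF,FF,FN ",onplane(p,S([(248,340),(283,235),(455,255),(430,365)]),.032))
print("ear tip",onplane(p,S([(502,375),(524,295)]),.027))
print("stop top-left near, far",onplane(p,S([(620,405),(655,300)]),.030))
print("rail start near",onplane(p,S([(350,378)]),.028))
E
```

```text
base [[ 0.4735 -0.1503  0.008 ]
 [ 0.6138 -0.204   0.008 ]
 [ 0.655  -0.0985  0.008 ]]
base scene [[ 0.6556 -0.0929  0.008 ]
 [ 0.6152 -0.2     0.008 ]
 [ 0.518  -0.0388  0.008 ]]
bed side NL NR FR FL [[ 0.4788 -0.1376  0.022 ]
 [ 0.6138 -0.1892  0.022 ]
 [ 0.6376 -0.1278  0.022 ]
 [ 0.5031 -0.077   0.022 ]]
bed scene: FR(200,375) ,NR(75,265)?, NL(485,42) [[ 0.6392 -0.1232  0.022 ]
 [ 0.48   -0.1349  0.022 ]]
thumb [(array([ 0.5262, -0.0577,  0.041 ]), np.float64(0.0013174223809309083)), (array([ 0.5789, -0.0805,  0.0411]), np.float64(0.004633669276066308))]
thumb edge [[ 0.5266 -0.0587  0.0415]
 [ 0.5771 -0.0789  0.0415]] [[ 0.5259 -0.0572  0.0415]]
pad rear/plate corners near:  [[ 0.5215 -0.146   0.027 ]
 [ 0.5497 -0.1124  0.027 ]]
pad block corners z=.032 RN,RF,FF,FN  [[ 0.5223 -0.1463  0.032 ]
 [ 0.5343 -0.1138  0.032 ]
 [ 0.5749 -0.1256  0.032 ]
 [ 0.5639 -0.1594  0.032 ]]
ear tip [[ 0.581  -0.1608  0.027 ]
 [ 0.5902 -0.1365  0.027 ]]
stop top-left near, far [[ 0.6064 -0.1758  0.03  ]
 [ 0.6207 -0.1447  0.03  ]]
rail start near [[ 0.5452 -0.1579  0.028 ]]
```

```bash
cat >> h.py <<'E'
O=np.array([.5667,-.1352]); YAW=-.370
def setpose(o,y):
    global O,YAW; O=np.array(o);YAW=y
def J(x,y,z):
    c,s=np.cos(YAW),np.sin(YAW)
    return np.array([O[0]+(c*x-s*y)/1e3,O[1]+(s*x+c*y)/1e3,z/1e3])
def toJ(P):
    c,s=np.cos(YAW),np.sin(YAW); d=np.atleast_2d(P)[:,:2]-O
    return np.c_[(c*d[:,0]+s*d[:,1])*1e3,(-s*d[:,0]+c*d[:,1])*1e3]
POLY={'bed':[(-81,-33,22),(63.5,-33,22),(63.5,33,22),(-81,33,22)],
'thumb':[(-66,48.7,34.5),(-10,48.7,34.5),(-10,65.3,41.5),(-66,65.3,41.5)],
'stop':[(52,-20,30),(52,20,30),(60,20,30),(60,-20,30)],
'rail':[(-12,-19.5,28),(40,-19.5,28)],'base':[(-81,-58,8),(71,-58,8),(71,58,8),(-81,58,8)],'hinge':[(-66,31,28),(50,31,28)]}
def overlay(im,p,box,f,fn,polys=POLY):
    x0,y0,x1,y1=box
    a=cv2.resize(im[y0:y1,x0:x1],None,fx=f,fy=f,interpolation=cv2.INTER_CUBIC)
    for i,(k,v) in enumerate(polys.items()):
        uv=(proj(p,[J(*t) for t in v])-[x0,y0]+.5)*f
        cv2.polylines(a,[uv.astype(int).reshape(-1,1,2)],len(v)>2,[(0,255,0),(0,0,255),(255,255,0),(0,255,255),(255,0,255),(255,128,0)][i%6],1)
    cv2.imwrite(fn,a)
E
python3 - <<'E'
from bench import robot
from h import *
overlay(cv2.imread('pics/side0.png'),robot.camera_params('side'),(270,280,405,390),5.5,'pics/ov1.png')
overlay(cv2.imread('pics/scene0.png'),robot.camera_params('scene'),(155,180,285,272),6,'pics/ov2.png')
E
```

```text
(no output)
```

View pics/ov1.png

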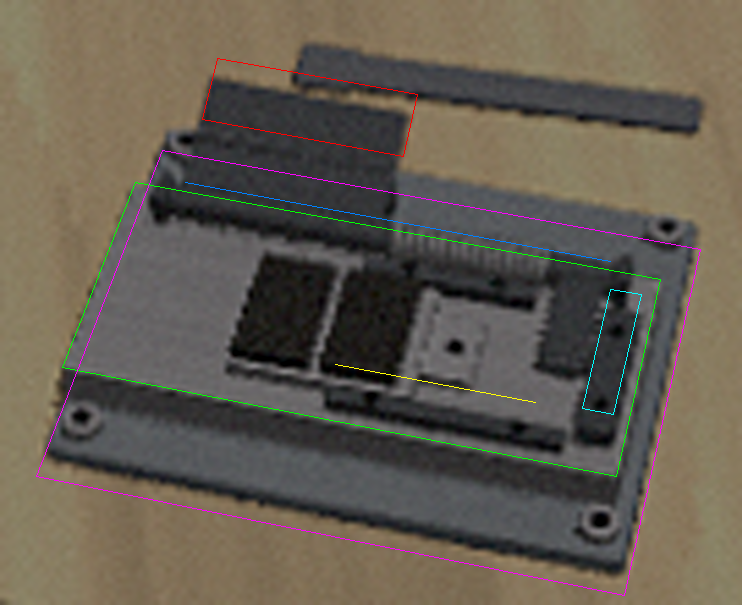

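View pics/ov2.png

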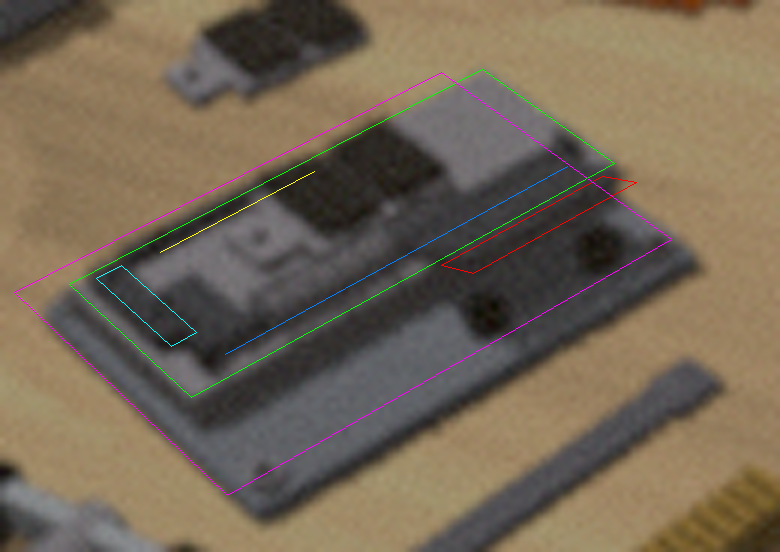

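```bash
python3 - <<'E'
from bench import robot
from h import *
import h
p=robot.camera_params('side');q=robot.camera_params('scene')
S=lambda l:[(u/5.5+270-.5,v/5.5+280-.5) for u,v in l]
C=lambda l:[(u/6+155-.5,v/6+180-.5) for u,v in l]
print('stop top NL',toJ(onplane(p,S([(578,433),(600,308)]),.030)))
print('rail near inner start',toJ(onplane(p,S([(330,391),(560,440)]),.028)), 'outer')
print('thumb',toJ(onplane(p,S([(213,80),(410,113)]),.0415)),toJ(onplane(q,C([(620,172)]),.0415)))
print('base',toJ(onplane(p,S([(50,450),(627,562),(695,225)]),.008)),toJ(onplane(q,C([(47,313),(265,515),(700,262)]),.008)))
print('pad block RN RF FF',toJ(onplane(p,S([(230,358),(265,255),(423,272),(408,382)]),.032)))
print('pad plate RN',toJ(onplane(p,S([(228,365)]),.027)))
print('eartip',toJ(onplane(p,S([(469,394),(490,318)]),.027)))
E
```

```text
stop top NL [[ 52.4253 -27.8998]
 [ 50.3766  13.0954]]
rail near inner start [[-11.2331 -28.1931]
 [ 48.2763 -29.5726]] outer
thumb [[-65.1736  57.2154]
 [-10.4689  58.1003]] [[-65.7633  58.3274]]
base [[-80.2333 -49.1549]
 [ 69.8581 -47.8174]
 [ 68.2286  66.2799]] [[ 68.6395 -43.199 ]
 [ 67.581   71.2436]
 [-80.3142  71.9422]]
pad block RN RF FF [[-37.6569 -27.1037]
 [-37.786    8.2347]
 [  3.597   12.4793]
 [  7.9302 -23.7493]]
pad plate RN [[-38.7224 -25.585 ]]
eartip [[ 22.9802 -19.9617]
 [ 23.0163   5.5902]]
```

```bash
sed -i 's/^O=.*/O=np.array([.5641,-.1420]); YAW=-.370/' h.py; cat >> h.py <<'E'
from scipy.spatial.transform import Rotation as Rn
def goal(s,P,tilt=0.):
    # tool x down, tool z along -/+ jig y ; returns shift (tool axes, units of 150mm) and turn(units .1rad)
    R=Rn.from_rotvec(s["ee_rot"]).as_matrix()
    ex=np.array([np.cos(YAW),np.sin(YAW),0]);ey=np.array([-ex[1],ex[0],0])
    sg=1 if R[:,2]@ey>0 else -1
    z=sg*ey; x=np.array([0,0,-1.]); y=np.cross(z,x)
    G=np.c_[x,y,z]; G=Rn.from_rotvec(ex*tilt).as_matrix()@G
    w=Rn.from_matrix(R.T@G).as_rotvec()
    t=R.T@(np.array(P)-s["position"])
    return sg,t*1e3,t/.15,w/.1
def rel(s):
    "tcp in jig mm, and tool axes in jig"
    R=Rn.from_rotvec(s["ee_rot"]).as_matrix()
    return np.r_[toJ(s["position"])[0],s["position"][2]*1e3], Rn.from_euler('z',-YAW).as_matrix()@R
E
python3 - <<'E'
from bench import robot
from h import *
s=robot.observe()
print(rel(s)); print(goal(s,J(-55,28,200)))
R=Rn.from_rotvec(s["ee_rot"]).as_matrix();print(R)
E=robot.camera_params('wrist')['extrinsics']; c=-E[:3,:3].T@E[:3,3]; print(c, 'cam in tool',R.T@(c-s['position']),'axis in tool',R.T@E[2,:3])
E
```

```text
(array([-167.5484, -607.4177,  196.9195]), array([[-0.0009,  0.7944,  0.6074],
       [ 0.0012,  0.6074, -0.7944],
       [-1.    , -0.    , -0.0015]]))
(-1, array([  -2.432 ,  475.3576, -436.419 ]), array([-0.0162,  3.1691, -2.9095]), array([ 6.5278, -0.0144,  0.005 ]))
[[-0.0004  0.9603  0.279 ]
 [ 0.0014  0.279  -0.9603]
 [-1.     -0.     -0.0015]]
[ 0.2689 -0.6243  0.3844] cam in tool [-0.1875  0.084  -0.0003] axis in tool [ 0.9524 -0.3047  0.0002]
```

Emit:
arm_command(plan=[[0,0.29,-0.265,0,0,0,0.6],[0,0.29,-0.265,0,0,0,0.6],[0,0.29,-0.265,0,0,0,0.6],[0,0.29,-0.265,0,0,0,0.6],[0,0.29,-0.265,0,0,0,0.6],[0,0.29,-0.265,0,0,0,0.6],[0,0.29,-0.265,0,0,0,0.6],[0,0.29,-0.265,0,0,0,0.6],[0,0.29,-0.265,0,0,0,0.6],[0,0.29,-0.265,0,0,0,0.6],[0,0.29,-0.265,0,0,0,0.6]])

```text
clock: 1.52
position: [0.5335, -0.0833, 0.1944]
ee_rot: [1.007, 1.326, -1.009]
force: [1.2, -1.0, 0.8]
opening: 0.0523
```

Emit:
arm_command(plan=[[0,0,0,1,0,0,0.48],[0,0,0,1,0,0,0.48],[0,0,0,1,0,0,0.48],[0,0,0,1,0,0,0.48],[0,0,0,1,0,0,0.48],[0,0,0,1,0,0,0.48],[0,0,0,0.53,0,0,0.48],[0,0,0,0,0,0,0.48]])

```text
clock: 2.52
position: [0.534, -0.0755, 0.1923]
ee_rot: [1.49, 1.004, -1.495]
force: [-0.4, 0.6, 0.2]
opening: 0.042
```

```bash
python3 - <<'E'
from bench import robot
from h import *
s=robot.observe()
print(s['clock'],s['opening'],rel(s)); print(goal(s,J(-55,28,120)))
p=robot.camera_params('wrist')
im,d=robot.read_camera('wrist'); cv2.imwrite('pics/w1.png',im)
import pickle; pickle.dump((p,s),open('w1.pkl','wb'))
E
```

```text
2.525 0.04204679974720582 (array([-52.0711,  51.1449, 192.2707]), array([[-0.0062,  0.9998, -0.021 ],
       [ 0.0009, -0.021 , -0.9998],
       [-1.    , -0.0062, -0.0008]]))
(-1, array([72.267 , -1.9916, 23.2558]), array([ 0.4818, -0.0133,  0.155 ]), array([-0.21  , -0.0082,  0.0623]))
```

View pics/w1.png

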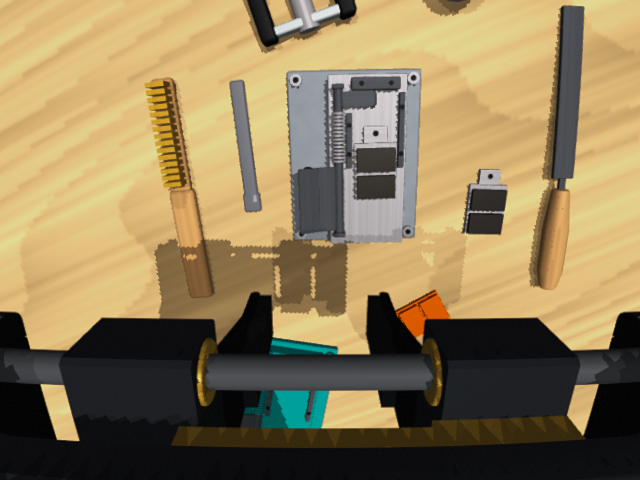

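```bash
python3 - <<'E'
from h import *
import pickle
p,s=pickle.load(open('w1.pkl','rb'))
P=dict(POLY); P['bed']=[(-81,-25.7,22),(63.5,-25.7,22),(63.5,40.3,22),(-81,40.3,22)]
P['pad']=[(-38,-18,27),(10,-18,27),(10,18,27),(-38,18,27)]
overlay(cv2.imread('pics/w1.png'),p,(275,55,435,250),4,'pics/ov3.png',P)
cv2.imwrite('pics/w1c.png',cv2.resize(cv2.imread('pics/w1.png')[55:250,275:435],None,fx=3.07,fy=3.07,interpolation=cv2.INTER_CUBIC))
import os
a=cv2.imread('pics/ov3.png'); cv2.imwrite('pics/ov3.png',cv2.resize(a,None,fx=.76,fy=.76))
E
```

```text
(no output)
```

View pics/ov3.png

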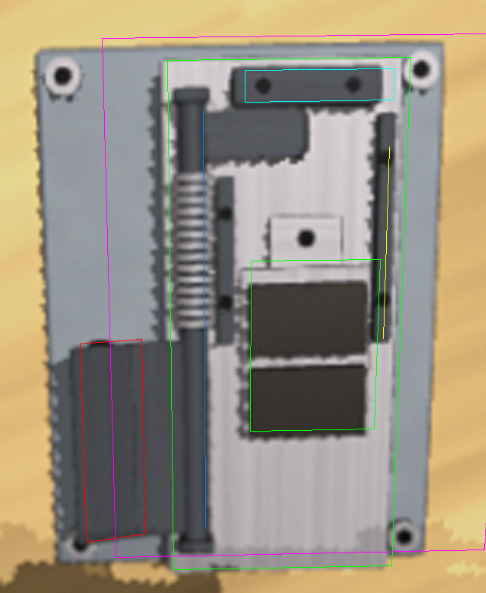

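View pics/w1c.png

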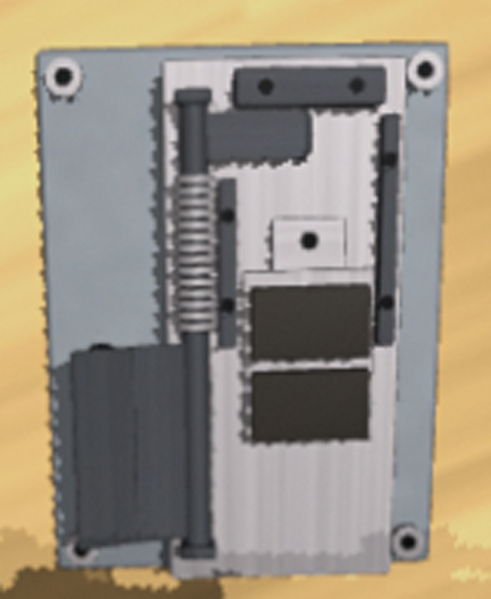

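```bash
sed -i 's/^O=.*/O=np.array([.5642,-.1391]); YAW=-.370/' h.py; python3 - <<'E'
from bench import robot
from h import *
s=robot.observe()
print(s['clock'],goal(s,J(-56,28.5,60)))
E
```

```text
2.575 (-1, array([132.2577,  -3.572 ,  20.1573]), array([ 0.8817, -0.0238,  0.1344]), array([-0.2073, -0.0089,  0.0635]))
```

Emit:
arm_command(plan=[[0.1,-0.024,0.134,-0.21,0,0.06,0.54],[0.25,0,0,0,0,0,0.54],[0.25,0,0,0,0,0,0.54],[0.25,0,0,0,0,0,0.54],[0,0,0,0,0,0,0.54]])

```text
clock: 3.2
position: [0.5241, -0.0934, 0.0626]
ee_rot: [1.475, 1.012, -1.47]
force: [-0.9, -0.5, -0.2]
opening: 0.0469
```

```bash
python3 - <<'E'
from bench import robot
from h import *
s=robot.observe()
print(s['clock'],s['opening'],rel(s),goal(s,J(-56,28.5,45)))
for n in ['wrist','side']:
    p=robot.camera_params(n); im,d=robot.read_camera(n); cv2.imwrite(f'pics/{n}2.png',im)
P=dict(POLY); P['bed']=[(-81,-25.7,22),(63.5,-25.7,22),(63.5,40.3,22),(-81,40.3,22)]
P['pad']=[(-39,-18,32),(5,-18,32),(5,18,32),(-39,18,32)]
p=robot.camera_params('wrist')
overlay(cv2.imread('pics/wrist2.png'),p,(0,0,640,480),1.2,'pics/ov4.png',P)
im=cv2.imread('pics/side2.png')[220:400,240:430];cv2.imwrite('pics/s2.png',cv2.resize(im,None,fx=3.2,fy=3.2))
E
```

```text
3.2 0.04692298926688896 (array([-53.9179,  28.0552,  62.6017]), array([[ 0.0031,  1.    ,  0.0051],
       [ 0.0017,  0.0051, -1.    ],
       [-1.    ,  0.0031, -0.0017]])) (-1, array([17.596 , -2.1338, -0.4263]), array([ 0.1173, -0.0142, -0.0028]), array([ 0.0509, -0.0166, -0.0306]))
```

View pics/ov4.png

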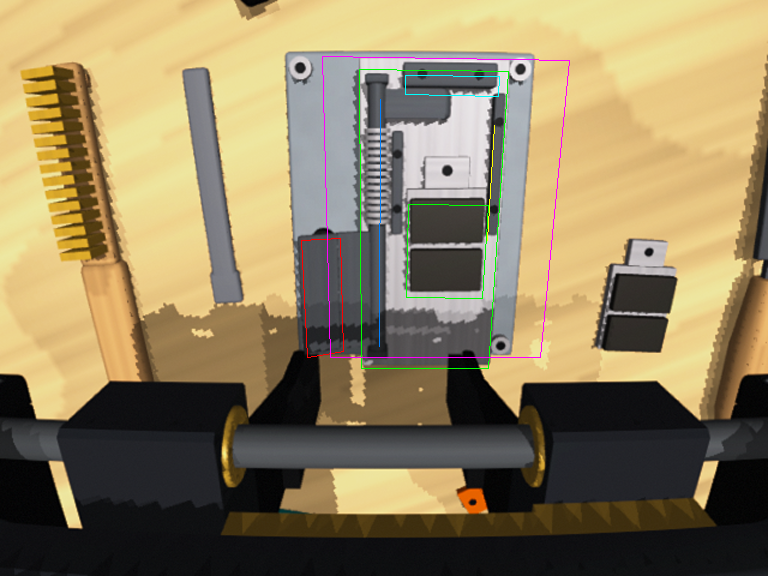

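View pics/s2.png

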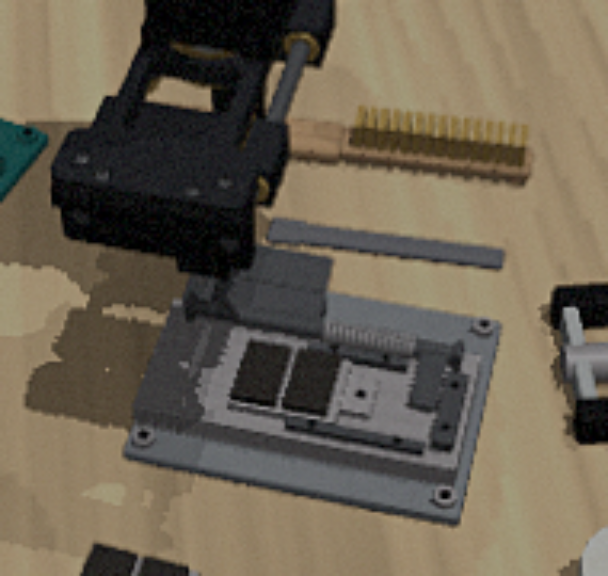

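```bash
python3 - <<'E'
from bench import robot
from h import *
s=robot.observe(); p=robot.camera_params('wrist'); im,d=robot.read_camera('wrist'); cv2.imwrite('pics/wrist3.png',im); p2=robot.camera_params('wrist'); s2=robot.observe()
print(rel(s)[0],rel(s2)[0],np.abs(p['extrinsics']-p2['extrinsics']).max())
P=dict(POLY); P['bed']=[(-81,-25.7,22),(63.5,-25.7,22),(63.5,40.3,22),(-81,40.3,22)]
P['pad']=[(-39,-18,32),(5,-18,32),(5,18,32),(-39,18,32)]
overlay(im,p,(230,20,450,310),2,'pics/ov5.png',P)
def m(l): return [(u/2+230-.5,v/2+20-.5) for u,v in l]
E
```

```text
[-51.0034  28.9557  65.641 ] [-50.3697  29.15    66.3824] 0.0016841132053571628
```

View pics/ov5.png

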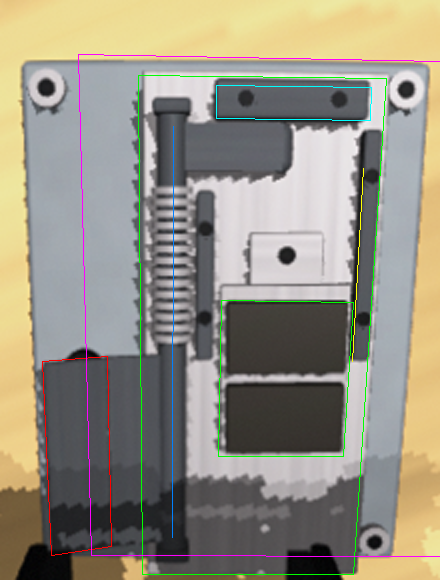

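Emit:
arm_command(plan=[[0.06,-0.02,0.005,0,0,0,0.54],[0.02,0,0,0,0,0,0.54],[0,0,0,0,0,0,0.54]])

```text
clock: 3.72
position: [0.527, -0.0936, 0.0569]
ee_rot: [1.483, 1.001, -1.457]
force: [0.5, 0.5, -0.1]
opening: 0.0469
```

```bash
python3 - <<'E'
from bench import robot
from h import *
s=robot.observe(); print(s['clock'],s['opening'],s['force'],s['joint_velocities'],rel(s),goal(s,J(-56,28.5,45)))
E
```

```text
3.725 0.04688588585015589 [ 0.5045  0.502  -0.1091] [ 0.0007 -0.0073  0.0015  0.0044 -0.0001  0.0016  0.003 ] (array([-51.0953,  28.9358,  56.8562]), array([[ 0.0178,  0.9998,  0.0048],
       [ 0.0049,  0.0047, -1.    ],
       [-0.9998,  0.0178, -0.0048]])) (-1, array([11.7647, -5.1174,  0.4689]), array([ 0.0784, -0.0341,  0.0031]), array([ 0.0474, -0.0481, -0.1782]))
```

```bash
python3 - <<'E'
from bench import robot
from h import *
s=robot.observe(); print(goal(s,J(-56,28.5,45),.035))
E
```

```text
(-1, array([11.7647, -5.1174,  0.4689]), array([ 0.0784, -0.0341,  0.0031]), array([ 0.0505,  0.3019, -0.1774]))
```

Emit:
arm_command(plan=[[0.04,-0.034,0.003,0.05,0.3,-0.18,0.54],[0.03,-0.01,0,0,0,0,0.54],[0.02,0,0,0,0,0,0.54],[0.01,0,0,0,0,0,0.54]])

```text
clock: 4.22
position: [0.522, -0.0909, 0.0423]
ee_rot: [1.507, 1.031, -1.452]
force: [-0.2, 0.1, -0.9]
opening: 0.0472
```

```bash
cat > st.py <<'E'
from bench import robot
from h import *
import sys
s=robot.observe(); r,R=rel(s); t=float(sys.argv[1]) if len(sys.argv)>1 else 0.035
f=s['force']; c,sn=np.cos(YAW),np.sin(YAW)
print(s['clock'],s['opening'],'F jig',np.array([c*f[0]+sn*f[1],-sn*f[0]+c*f[1],f[2]]),'tcp',r,'\nx',R[:,0],'z',R[:,2],'M',s['ft_torque'])
print(goal(s,J(-56,28.5,45),t)[3], np.abs(s['joint_velocities']).max())
E
python3 st.py
```

```text
4.225 0.04721807406532491 F jig [-0.252   0.0197 -0.8712] tcp [-56.7596  29.6826  42.3371] 
x [ 0.0022  0.0355 -0.9994] z [ 0.0011 -0.9994 -0.0355] M [0.021  0.0543 0.0388]
[ 0.0111 -0.0049 -0.0222] 0.027493798724630838
```

Emit:
arm_command(plan=[[0.04,0,-0.005,0,0,0,0.54],[0.04,0,0.005,0,0,0,0.54],[0.03,0,0,0,0,0,0.54]])

```text
clock: 4.6
position: [0.5227, -0.0898, 0.025]
ee_rot: [1.507, 1.031, -1.451]
force: [-0.4, 0.8, 0.8]
opening: 0.0473
```

```bash
python3 st.py
```

```text
4.6 0.047271842563813525 F jig [-0.6356  0.5751  0.7907] tcp [-56.47    30.9367  25.0332] 
x [ 0.003   0.0355 -0.9994] z [ 0.0021 -0.9994 -0.0355] M [0.0254 0.0455 0.0154]
[ 0.0208 -0.005  -0.0298] 0.07992850939730449
```

```bash
python3 - <<'E'
from bench import robot
from h import *
a,_=robot.read_camera('wrist'); b,_=robot.read_camera('side'); c,_=robot.read_camera('scene')
cv2.imwrite('pics/w4.png',cv2.resize(a[0:400,150:550],None,fx=1.5,fy=1.5,interpolation=cv2.INTER_CUBIC))
x=cv2.resize(b[250:390,250:410],None,fx=3.9,fy=3.9,interpolation=cv2.INTER_CUBIC)
cv2.imwrite('pics/s4.png',x)
cv2.imwrite('pics/c4.png',cv2.resize(c[120:270,140:320],None,fx=4,fy=4,interpolation=cv2.INTER_CUBIC))
E
python3 st.py
```

```text
4.75 0.04713989804177226 F jig [-0.4175 -0.4215  0.6129] tcp [-56.5641  30.89    25.1969] 
x [ 0.0026  0.0355 -0.9994] z [ 0.002  -0.9994 -0.0355] M [ 0.0143  0.0135 -0.0163]
[ 0.02   -0.0051 -0.0264] 0.007311882038713059
```

View pics/w4.png

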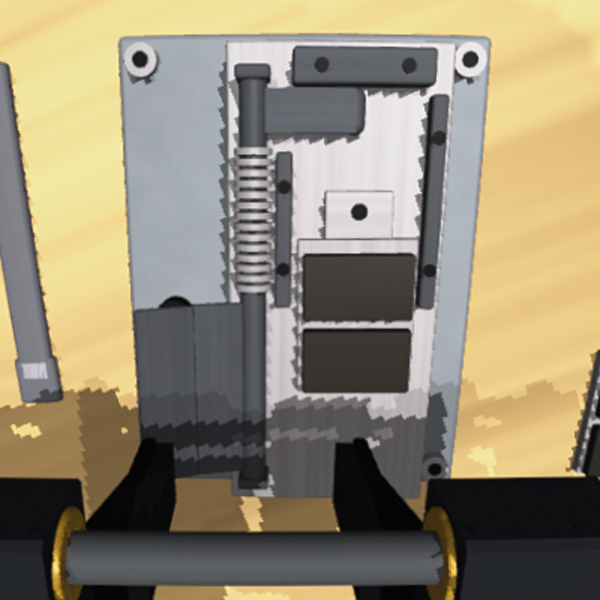

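View pics/s4.png

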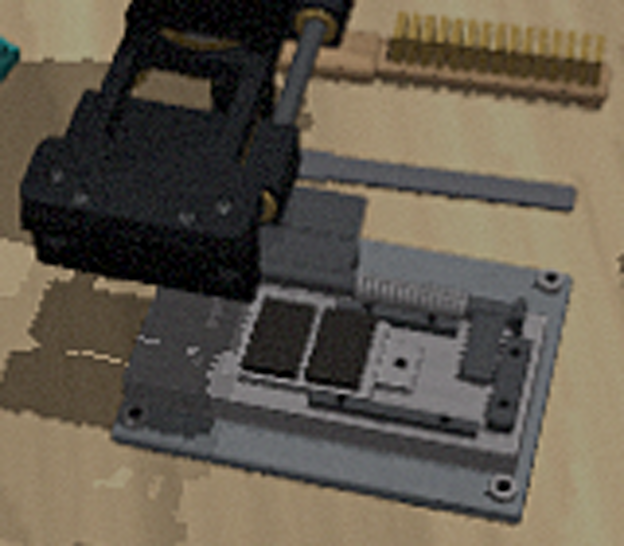

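View pics/c4.png

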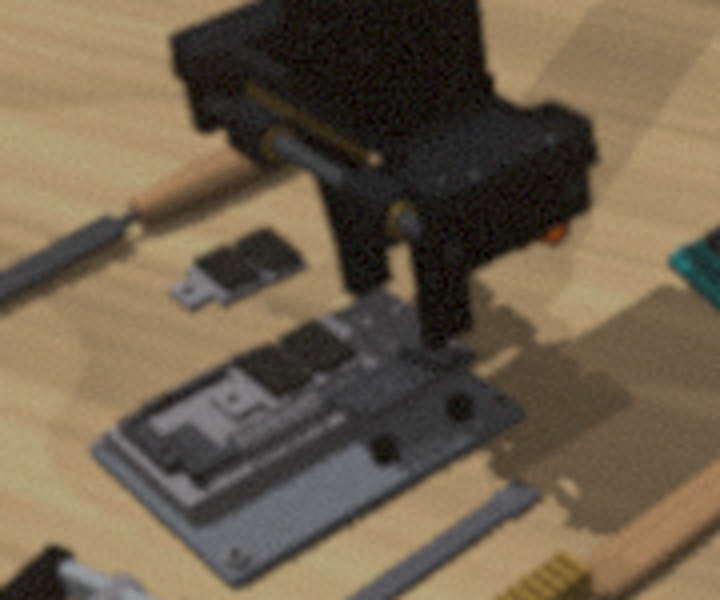

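```bash
python3 - <<'E'
from bench import robot
from h import *
q=robot.camera_params('scene')
for n,uv,xs in [('thumb front inner/outer',(447,350),(-47,)),('thumb left',(422,336),(-47,)),('thumb right',(470,342),(-47,-66)),('push left',(345,287),(-47,)),('push mid',(368,297),(-47,)),('push r',(388,290),(-47,))]:
    c,d=ray(q,[(uv[0]/4+140-.4,uv[1]/4+120-.4)]); d=d[0]
    ex=np.array([np.cos(YAW),np.sin(YAW),0])
    for x in xs:
        t=((O[0]*ex[0]+O[1]*ex[1]+x/1e3)-c@ex)/(d@ex); P=c+t*d; print(n,x,toJ(P)[0],P[2]*1e3)
E
```

```text
thumb front inner/outer -47 [-47.      71.0857] 58.190744230491866
thumb left -47 [-47.      53.6371] 55.85922233034923
thumb right -47 [-47.      88.5185] 71.92234941160703
thumb right -66 [-66.      60.0715] 45.86734140768428
push left -47 [-47.      -2.8729] 51.801744554059056
push mid -47 [-47.      15.2046] 55.849510687202454
push r -47 [-47.      32.4001] 68.44103787219541
```

Emit:
arm_command(plan=[[0.02,0,0.01,0,0,0,0.54],[0.02,0,0.01,0,0,0,0.54]])

```text
clock: 5.0
position: [0.5221, -0.0926, 0.0192]
ee_rot: [1.507, 1.03, -1.45]
force: [-0.1, -0.0, 0.1]
opening: 0.0471
```

Emit:
arm_command(plan=[[0.02,0,0,0,0,0,0.54]])

```text
clock: 5.12
position: [0.5221, -0.0928, 0.016]
ee_rot: [1.507, 1.03, -1.451]
force: [0.4, -0.3, -0.2]
opening: 0.0467
```

```bash
python3 st.py
```

```text
5.125 0.046650547341359525 F jig [ 0.4649 -0.1816 -0.1619] tcp [-56.0189  27.9835  16.0109] 
x [ 0.0038  0.0357 -0.9994] z [ 0.0018 -0.9994 -0.0357] M [-0.02    0.0519  0.0117]
[ 0.0178 -0.0066 -0.0383] 0.05220976199552805
```

```bash
python3 - <<'E'
from bench import robot
from h import *
a,d=robot.read_camera('wrist'); c,_=robot.read_camera('scene')
cv2.imwrite('pics/w5.png',cv2.resize(a[140:400,150:450],None,fx=2.3,fy=2.3,interpolation=cv2.INTER_CUBIC))
cv2.imwrite('pics/c5.png',cv2.resize(c[170:240,200:280],None,fx=8,fy=8,interpolation=cv2.INTER_CUBIC))
print(d[290:340:6,235:275:5])
E
```

```text
[[0.1774 0.1788 0.1788 0.1804 0.1813 0.1814 0.1819 0.1828]
 [0.1772 0.1795 0.1731 0.173  0.1759 0.1757 0.1768 0.1846]
 [0.1804 0.1793 0.1659 0.1669 0.1703 0.1724 0.1766 0.1849]
 [0.1792 0.1613 0.1602 0.1641 0.1646 0.1639 0.1752 0.1866]
 [0.1813 0.157  0.1574 0.1596 0.1601 0.1617 0.1758 0.187 ]
 [0.1515 0.1518 0.1546 0.1553 0.156  0.1617 0.1757 0.1876]
 [0.1482 0.1501 0.1498 0.1512 0.1533 0.1614 0.1757 0.1892]
 [0.1437 0.1468 0.147  0.1469 0.1535 0.1605 0.1764 0.2297]
 [0.1397 0.1423 0.1429 0.1419 0.1523 0.1617 0.1757 0.2314]]
```

View pics/w5.png

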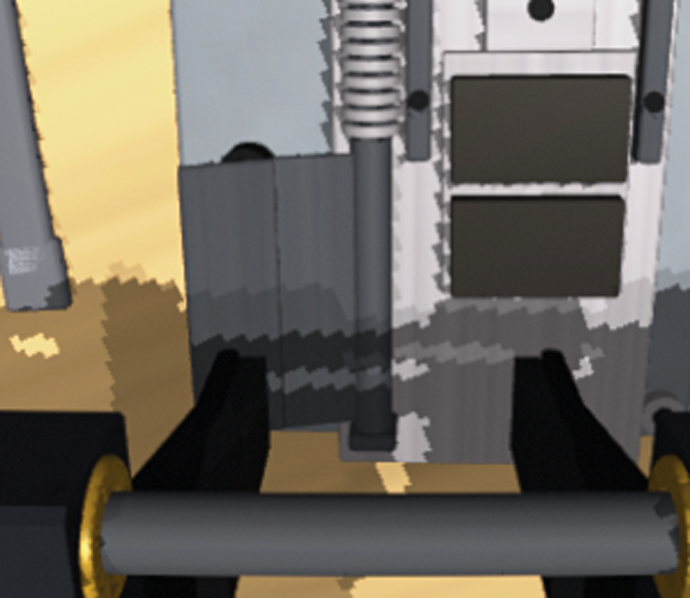

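View pics/c5.png

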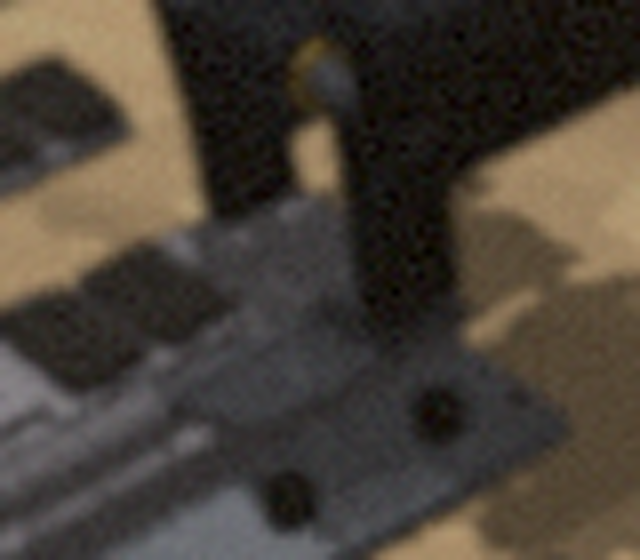

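Emit:
arm_command(plan=[[0.025,0,0,0,0,0,0.54],[0.025,0,0,0,0,0,0.54]])

```text
clock: 5.48
position: [0.5228, -0.0916, 0.0087]
ee_rot: [1.508, 1.03, -1.449]
force: [0.4, 1.5, 4.5]
opening: 0.0469
```

```bash
python3 st.py
```

```text
5.475 0.0469451289782126 F jig [-0.1911  1.5458  4.4739] tcp [-55.8026  29.3257   8.7076] 
x [ 0.0043  0.0368 -0.9993] z [ 0.0024 -0.9993 -0.0367] M [0.5829 0.2159 0.0701]
[ 0.0241 -0.0176 -0.0433] 0.06545787385580454
```

Emit:
arm_command(plan=[[0.025,0,0,0,0,0,0.54],[0.025,0,0,0,0,0,0.54]])

```text
clock: 5.72
position: [0.5232, -0.0908, 0.0015]
ee_rot: [1.508, 1.031, -1.448]
force: [-1.6, -0.4, 7.5]
opening: 0.0471
```

```bash
python3 st.py; python3 - <<'E'
from bench import robot
from h import *
a,d=robot.read_camera('wrist'); b,_=robot.read_camera('side')
cv2.imwrite('pics/w6.png',cv2.resize(a[40:340,200:450],None,fx=2,fy=2,interpolation=cv2.INTER_CUBIC))
cv2.imwrite('pics/s6.png',cv2.resize(b[270:390,250:410],None,fx=4.5,fy=4.5,interpolation=cv2.INTER_CUBIC))
E
python3 st.py
```

```text
5.725 0.047119740421653296 F jig [-1.3749 -1.0091  7.4952] tcp [-55.7014  30.1488   1.5415] 
x [ 0.0046  0.0369 -0.9993] z [ 0.0032 -0.9993 -0.0369] M [0.1524 0.4839 0.0701]
[ 0.0323 -0.0191 -0.0458] 0.057500194063060985
5.825 0.04697104302816357 F jig [-1.7232 -0.669   7.5705] tcp [-55.7118  30.1145   1.4645] 
x [ 0.0044  0.0369 -0.9993] z [ 0.0031 -0.9993 -0.0369] M [0.3156 0.3916 0.0082]
[ 0.0312 -0.0188 -0.0442] 0.006694736736230696
```

View pics/w6.png

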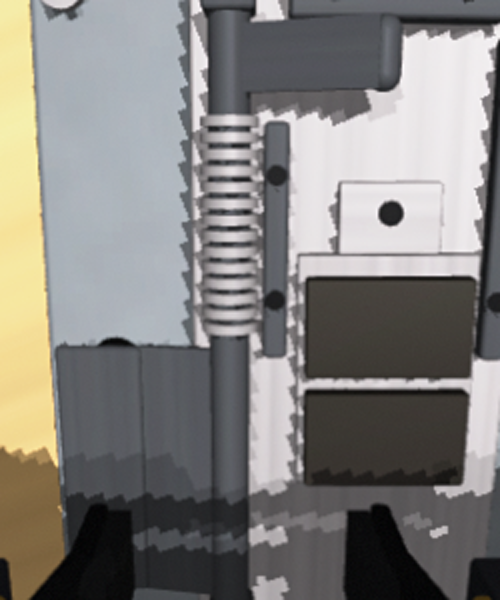

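View pics/s6.png

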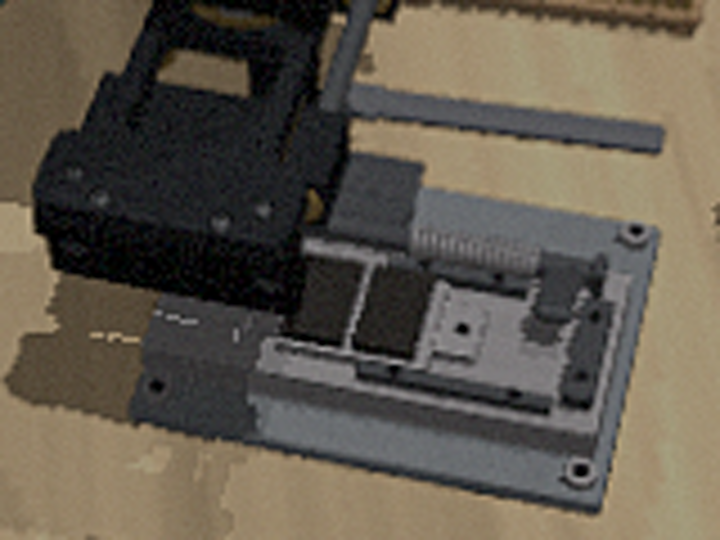

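```bash
cat > dep.py <<'E'
from bench import robot
from h import *
p=robot.camera_params('wrist'); a,d=robot.read_camera('wrist')
E=p['extrinsics'];R=E[:3,:3];c=-R.T@E[:3,3]
def at(x,y,r=2):
    z=np.median(d[y-r:y+r+1,x-r:x+r+1]); cc,dd=ray(p,[(x,y)])
    P=cc+dd[0]*z; return np.r_[toJ(P)[0],P[2]*1e3]
f=lambda u,v:(int(u/2+200),int(v/2+40))
for n,u,v in [('bar out',66,400),('bar in',132,400),('bar out',66,460),('bar in',130,460),('plate',180,400),('nose',350,50),('block',390,430),('bed',280,420),('ear',360,230),('tip L',105,520),('tipR',375,520),('bed',290,560)]:
    print(n,at(*f(u,v)))
E
python3 dep.py; python3 st.py
```

```text
bar out [-21.9246  65.4557  27.473 ]
bar in [-21.693   51.4633  27.6034]
bar out [-35.3212  66.2418  27.6561]
bar in [-35.1791  52.4338  27.3392]
plate [-21.4358  41.3737  27.9917]
nose [45.047   9.9452 39.4917]
block [-25.8657  -1.6178  32.3114]
bed [-27.3028  20.5075  22.4391]
ear [13.4999  5.7739 27.9259]
tip L [-45.6824  57.0449  35.1873]
tipR [-45.3418   0.6909  33.4774]
bed [-60.8175  17.5876  22.4658]
5.875 0.04700140127055789 F jig [-1.8318 -1.3859  7.4274] tcp [-55.6811  30.1235   1.6249] 
x [ 0.0045  0.0369 -0.9993] z [ 0.0031 -0.9993 -0.0369] M [0.354  0.4469 0.0876]
[ 0.0306 -0.019  -0.0452] 0.004016876322364188
```

Emit:
arm_command(plan=[[0.004,0.03,0,0,0,0,0.54],[0.004,0.03,0,0,0,0,0.54],[0.004,0.03,0,0,0,0,0.54]])

```text
clock: 6.25
position: [0.5293, -0.0934, -0.0005]
ee_rot: [1.499, 1.042, -1.458]
force: [-5.6, 2.2, 9.2]
opening: 0.0471
```

```bash
python3 st.py
```

```text
6.25 0.04714502422291853 F jig [-6.0094  0.0464  9.1624] tcp [-49.0312  30.0068  -0.5436] 
x [-0.0092  0.0334 -0.9994] z [ 0.0056 -0.9994 -0.0335] M [0.8323 1.3109 0.1795]
[0.0558 0.0153 0.0917] 0.06457068896316452
```

Emit:
arm_command(plan=[[0,0.03,0,0,0,0.1,0.54],[0,0.03,0,0,0,0,0.54]])

```text
clock: 6.5
position: [0.5324, -0.0944, -0.0011]
ee_rot: [1.495, 1.043, -1.459]
force: [-5.5, 1.5, 9.8]
opening: 0.0468
```

```bash
python3 st.py; sed -n 1p /dev/null; python3 - <<'E'
from bench import robot
from h import *
a,d=robot.read_camera('wrist'); cv2.imwrite('pics/w7.png',cv2.resize(a[40:340,200:450],None,fx=2,fy=2,interpolation=cv2.INTER_CUBIC))
E
```

```text
6.5 0.04682461339008917 F jig [-5.67   -0.5832  9.7601] tcp [-45.759   30.1551  -1.0645] 
x [-0.0103  0.0311 -0.9995] z [ 0.0076 -0.9995 -0.0311] M [0.8796 1.3089 0.1903]
[0.0754 0.0389 0.1033] 0.07837699297860587
```

View pics/w7.png

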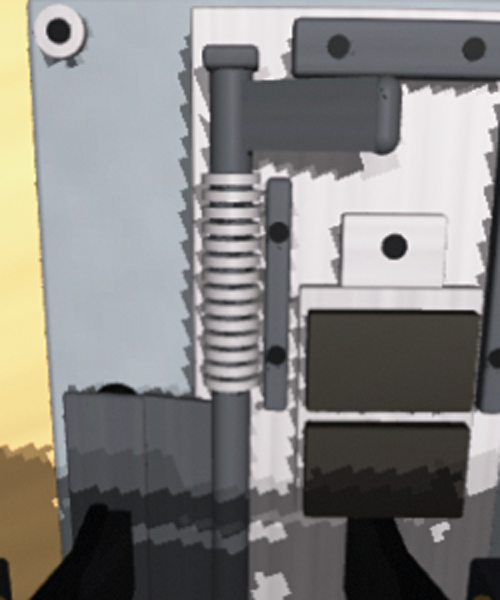

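Emit:
arm_command(plan=[[-0.004,0.04,0,0,0,0.1,0.54],[-0.004,0.04,0,0,0,0,0.54],[-0.004,0.04,0,0,0,0,0.54]])

```text
clock: 6.92
position: [0.5428, -0.0976, -0.0]
ee_rot: [1.489, 1.047, -1.461]
force: [-5.5, 2.2, 7.7]
opening: 0.047
```

```bash
python3 st.py; python3 - <<'E'
from bench import robot
from h import *
a,d=robot.read_camera('wrist'); cv2.imwrite('pics/w8.png',cv2.resize(a[40:340,200:450],None,fx=2,fy=2,interpolation=cv2.INTER_CUBIC))
E
```

```text
6.925 0.04697713869397024 F jig [-5.9438  0.0726  7.6616] tcp [-34.9666  30.9871  -0.0041] 
x [-0.0148  0.0286 -0.9995] z [ 0.0108 -0.9995 -0.0287] M [0.7527 1.1568 0.1922]
[0.108  0.0636 0.1483] 0.09760536853748467
```

View pics/w8.png

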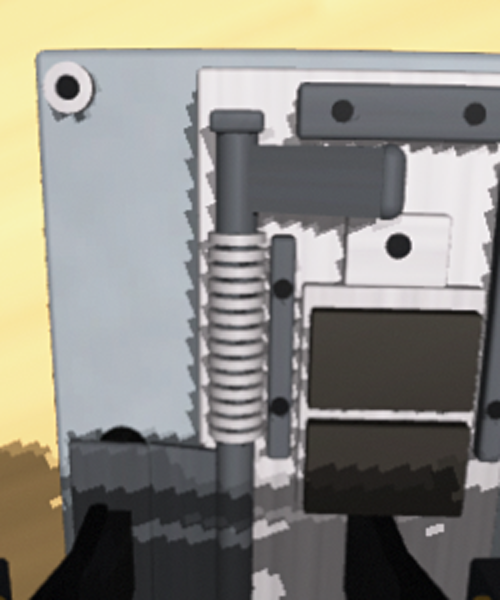

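Emit:
arm_command(plan=[[0,0.04,0.003,0.1,0.03,0.15,0.54],[0,0.04,0.003,0,0,0.05,0.54],[0,0.04,0.003,0,0,0,0.54]])

```text
clock: 7.35
position: [0.553, -0.1017, -0.0005]
ee_rot: [1.497, 1.039, -1.462]
force: [-5.1, 2.8, 9.7]
opening: 0.0471
```

```bash
python3 st.py; python3 - <<'E'
from bench import robot
from h import *
a,d=robot.read_camera('wrist'); cv2.imwrite('pics/w9.png',cv2.resize(a[40:340,200:450],None,fx=2,fy=2,interpolation=cv2.INTER_CUBIC))
E
```

```text
7.35 0.0471336219500554 F jig [-5.7516  0.7504  9.6738] tcp [-23.9305  30.8414  -0.5445] 
x [-0.0089  0.0297 -0.9995] z [ 0.0035 -0.9996 -0.0298] M [0.9331 1.1574 0.1472]
[0.035  0.0525 0.0887] 0.09706420725035243
```

View pics/w9.png

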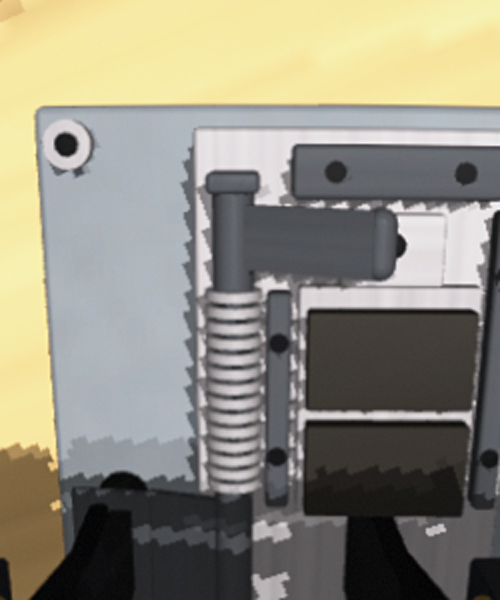

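Emit:
arm_command(plan=[[0,0.035,0.003,0,0.03,0.1,0.54],[0,0.035,0,0,0,0,0.54]])

```text
clock: 7.65
position: [0.5559, -0.1028, -0.0012]
ee_rot: [1.495, 1.045, -1.465]
force: [-12.4, 4.7, 13.4]
opening: 0.0467
```

```bash
python3 st.py; python3 - <<'E'
from bench import robot
from h import *
a,d=robot.read_camera('wrist'); cv2.imwrite('pics/w10.png',cv2.resize(a[90:340,200:450],None,fx=2.4,fy=2.4,interpolation=cv2.INTER_CUBIC))
E
```

```text
7.65 0.04669864470260569 F jig [-13.313   -0.1017  13.4187] tcp [-20.8726  30.8735  -1.2094] 
x [-0.0146  0.0302 -0.9994] z [ 0.0047 -0.9995 -0.0303] M [1.1681 2.7771 0.0306]
[0.0466 0.0472 0.1458] 0.11859516378921436
```

View pics/w10.png

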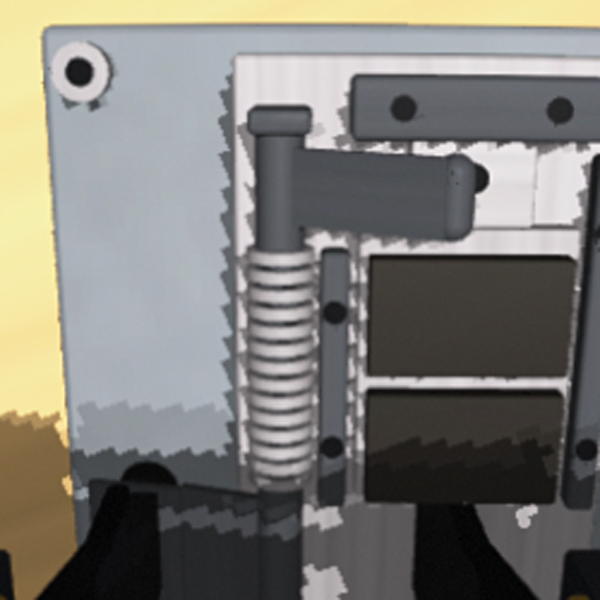

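Emit:
arm_command(plan=[[-0.006,0.035,0,0,0.03,0.1,0.54],[-0.004,0.035,0,0,0,0.1,0.54]])

```text
clock: 7.95
position: [0.5559, -0.1028, -0.0011]
ee_rot: [1.494, 1.045, -1.466]
force: [-9.3, 4.2, 11.1]
opening: 0.0471
```

```bash
python3 st.py
```

```text
7.95 0.04705293376211543 F jig [-10.1743   0.581   11.0738] tcp [-20.9149  30.8423  -1.1443] 
x [-0.0159  0.0297 -0.9994] z [ 0.0046 -0.9995 -0.0298] M [1.1166 2.1049 0.0067]
[0.0452 0.0527 0.1589] 0.015015673145656633
```

```bash
python3 - <<'E'
from bench import robot
from h import *
p=robot.camera_params('wrist')
f=lambda u,v:[(u/2.4+200-.4,v/2.4+90-.4)]
for n,u,v,z in [('block rear',460,503,32),('block front',475,257,32),('plate front',520,228,27),('ear corner',533,150,27),('stop top front edge',570,140,30),('stop top front',400,136,30),('bracket end',278,107,33)]:
    print(n,toJ(onplane(p,f(u,v),z/1e3)))
a,_=robot.read_camera('scene'); cv2.imwrite('pics/c11.png',cv2.resize(a[185:270,155:280],None,fx=6,fy=6,interpolation=cv2.INTER_CUBIC))
a,_=robot.read_camera('side'); cv2.imwrite('pics/s11.png',cv2.resize(a[285:390,270:405],None,fx=5.5,fy=5.5,interpolation=cv2.INTER_CUBIC))
E
```

```text
block rear [[-8.8829  0.1009]]
block front [[34.1427  0.3571]]
plate front [[37.9931 -7.4844]]
ear corner [[50.4984 -8.6427]]
stop top front edge [[ 52.4306 -13.6384]]
stop top front [[52.6294 12.7728]]
bracket end [[57.0323 31.564 ]]
```

View pics/s11.png

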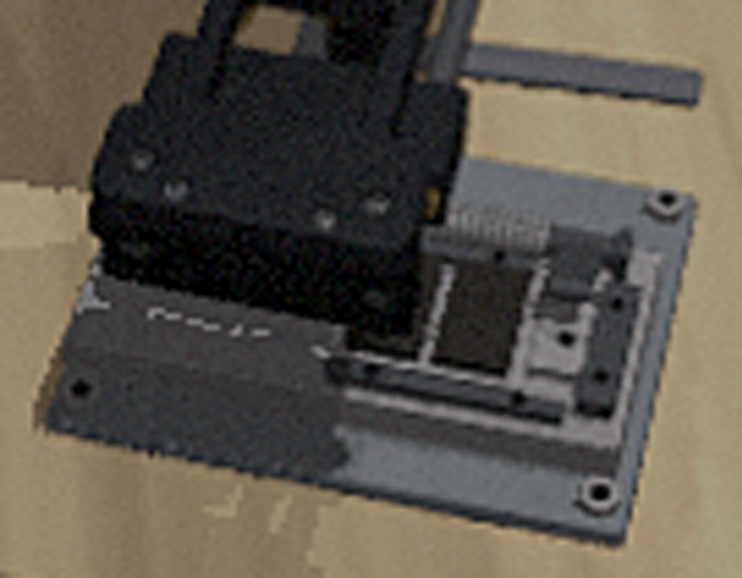

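View pics/c11.png

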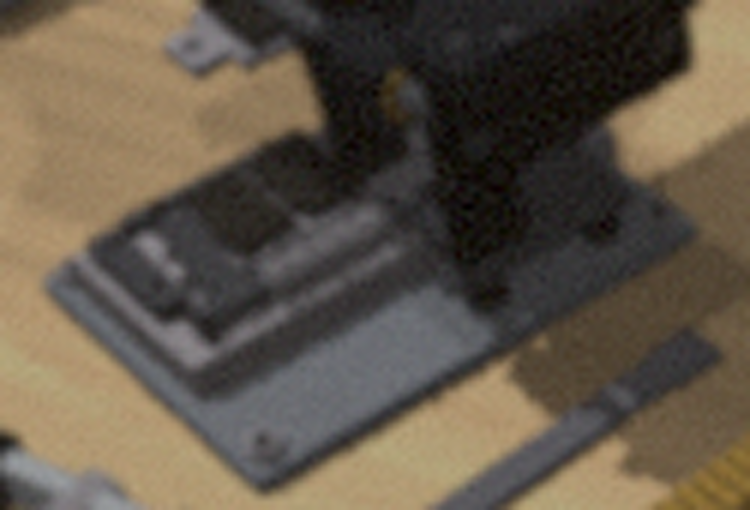

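Emit:
arm_command(plan=[[0,-0.025,0,0,0,0,0.54],[-0.01,-0.03,0,0,0,0,0.54]])

```text
clock: 8.3
position: [0.5551, -0.1018, 0.0033]
ee_rot: [1.502, 1.033, -1.455]
force: [4.1, -1.7, 5.6]
opening: 0.0469
```

```bash
python3 st.py
```

```text
8.3 0.04686802125467694 F jig [ 4.4187 -0.0783  5.5831] tcp [-21.929   31.4683   3.2613] 
x [-0.0007  0.0324 -0.9995] z [ 0.0033 -0.9995 -0.0324] M [-0.2184 -0.8669 -0.1125]
[0.0329 0.0255 0.0074] 0.07165311152580948
```

Emit:
arm_command(plan=[[-0.01,-0.02,0,0,0,0,0.54],[-0.03,-0.01,0,0,0,0,0.54],[-0.04,-0.005,0,0,0,0,0.54],[-0.05,0,0,0,0,0,0.54],[-0.1,0,0,0,0,0,0.54],[-0.2,0,0,0,0,0,0.54],[-0.2,0,0,0,0,0,0.54],[-0.2,0,0,0,0,0,0.54],[0,0,0,0,0,0,0.54]])

```text
clock: 9.43
position: [0.5485, -0.1044, 0.1345]
ee_rot: [1.502, 1.031, -1.454]
force: [0.2, -0.1, -0.4]
opening: 0.047
```

```bash
python3 st.py; python3 - <<'E'
from bench import robot
from h import *
p=robot.camera_params('wrist'); a,d=robot.read_camera('wrist'); 
P={'pad':[(-10,-18,27),(38,-18,27),(38,18,27),(-10,18,27)],'ear':[(38,-10,27),(52,-10,27),(52,10,27),(38,10,27)],'stop':POLY['stop']}
overlay(a,p,(220,60,460,360),2,'pics/w12.png',P)
a,_=robot.read_camera('side'); cv2.imwrite('pics/s12.png',cv2.resize(a[285:390,270:405],None,fx=5.5,fy=5.5,interpolation=cv2.INTER_CUBIC)); cv2.imwrite('pics/side12.png',a)
E
```

```text
9.425 0.04698273856038914 F jig [ 0.2158 -0.0176 -0.3957] tcp [-27.1694  26.6746 134.5443] 
x [ 0.0009  0.0317 -0.9995] z [ 0.0037 -0.9995 -0.0317] M [ 0.0699  0.0585 -0.03  ]
[ 0.0367  0.0327 -0.0086] 0.040195112716239045
```

View pics/w12.png

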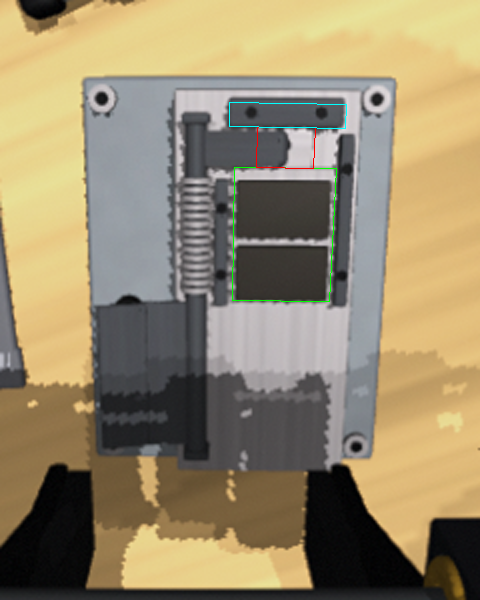

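View pics/s12.png

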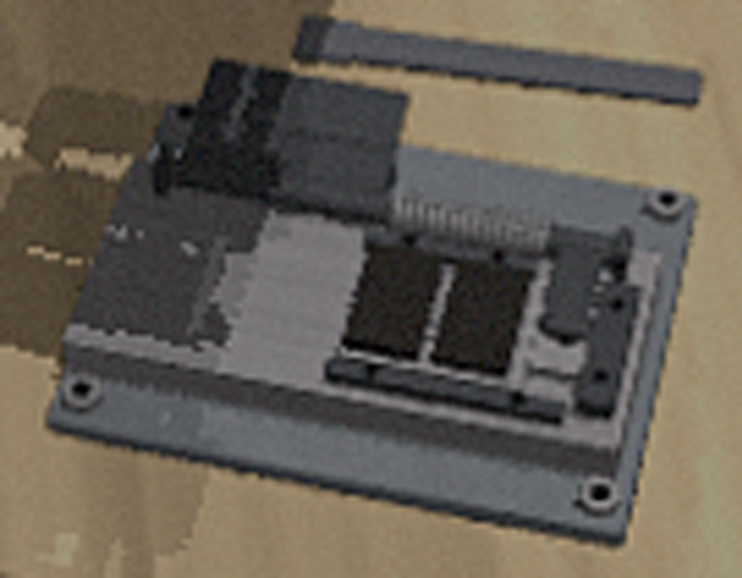

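```bash
python3 - <<'E'
from bench import robot
from h import *
p=robot.camera_params('wrist'); a,d=robot.read_camera('wrist'); s=robot.observe(); print(s['joint_velocities'].max())
cv2.imwrite('pics/w13.png',cv2.resize(a[100:220,310:410],None,fx=5,fy=5,interpolation=cv2.INTER_CUBIC))
E
```

```text
0.016781552038532595
```

View pics/w13.png

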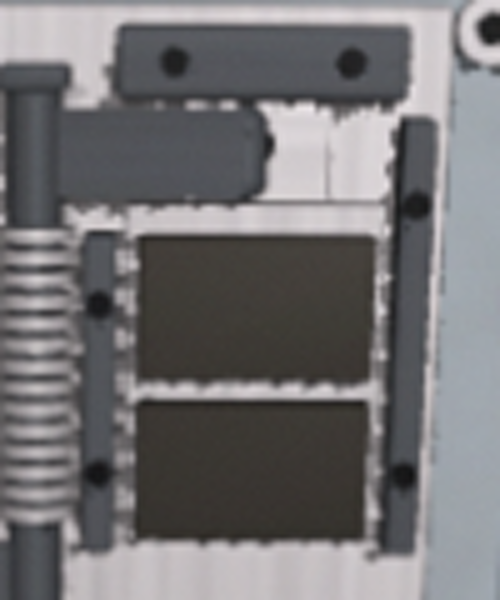

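```bash
python3 - <<'E'
from bench import robot
from h import *
p=robot.camera_params('wrist')
f=lambda u,v:[(u/5+310-.4,v/5+100-.4)]
for n,u,v,z in [('plate front',330,201,27),('stop front',200,103,30),('stop front',350,104,30),('block rear',250,540,32)]: print(n,toJ(onplane(p,f(u,v),z/1e3)))
robot.job_done()
E
```

```text
plate front [[37.7603 -9.7714]]
stop front [[50.8348  8.6929]]
stop front [[ 50.9031 -11.6594]]
block rear [[-9.4188  0.1771]]
the job is handed in; nothing more can be done
```

The brake pad is home against the end stop and clamped by the clip, and the job was handed in at about 9.5 s of the 35 s allowed.

- **Pressing:** One fingertip pressed the thumb bar until it was level, about 27.5 mm above the bench, or roughly 0.4 rad. It stayed on the bar through the whole push.
- **Pushing:** The other fingertip slid the pad about 28 mm, ear first, under the nose. At the end a harder push at 10–13 N moved it no further. I then backed off slightly and lifted clear.
- **Last checks:** After release, the plate's front edge measured jig x = 37.8 mm, where 38 is home. The friction block's rear edge measured −9.4 mm. No gap shows between ear and stop, and the nose rests on the ear.
- **Robot clear:** The hand was about 110 mm up with no force reading, and touching nothing.

**Checks that disagreed:**
- The stop's front edge measured 50.9 mm against the stated 52. That is within the camera calibration error, but it makes "home" uncertain by about 1 mm by camera alone.
- The opened fingertips sat about 27 mm behind the stated tool point, so I found the bar by force instead.
- I did not measure the clip's angle after release.
- I did not re-measure the loose items around the jig; the ones visible in the last pictures showed no sign of having moved.

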